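# Seat and clamp the heater bar in a bag sealer's jaw

### The job

Gently slide the loose heater bar along its channel until it is fully home against the end stop, then turn the white knob clockwise so that its screw comes down and clamps the bar there. Tighten it firmly enough to hold, but do not crush the bar: it cracks under a heavy squeeze (the clamp should press with about 15 N). Let go, and leave the tray, spatula and spray bottle alone.

Things in the scene. Friction and masses are not known exactly. Their poses are not given: they have to be found in the camera images.
- holder: Bag sealer's lower jaw, fixed on the counter: cream base plate 100 (x) by 235 (y) by 10 mm with a channel along its y. Origin on the counter surface under the channel's centre line, z up. The channel is 17 mm wide between dark steel walls 8 mm thick, up to 30 mm above the counter, from y = -140 mm (open end) to the end stop.
- end_stop: Cream block fixed across the channel's +y end, 33 mm wide, up to 56 mm above the counter. Origin: on the middle of its face towards the bar, 45 mm above the counter, at x = 0, y = +80 mm of the holder. The bar is home when its +y end touches this face; do not ram it.
- bridge (a point): Top of the cream bridge that carries the screw, on the screw's upright axis, at x = 0, y = +45 mm of the holder and 92 mm above the counter. The beam is 88 mm (x) by 22 mm (y) and 14 mm thick, on two posts 12 by 18 mm at x = +/-38 mm.
- bar: Heater bar, loose in the channel: plain aluminium with a copper stripe, 14 mm (x) by 160 mm (y) by 34 mm (z), 0.14 to 0.24 kg. Origin: centre of its underside; axes parallel to the holder's. It lies on a grey packing strip of varying thickness: its underside is 14 to 20 mm above the counter. It starts 25 to 50 mm short of home, towards -y; home, its origin is at y = 0 of the holder.
- stem: Clamp screw with a pad 18 mm in diameter at its foot; it moves straight up and down and does not turn. Origin: centre of the pad's underside, 62 mm above the counter at knob angle 0, lower by 5 mm per rad. The pad is backed by a stiff spring: once it meets the top of the bar, its press grows by about 20 N per mm of screw travel (10 N per 0.1 rad of turn).
- knob_grip (a point): Point on the axis of the white round knob on top of the screw. The knob is a ribbed upright cylinder 36 mm in diameter and 24 mm high; this point is 14 mm above its underside and 136 mm above the counter at knob angle 0. It sinks with the screw, 5 mm per rad. It may be grasped across any diameter.
- knob (a joint): Angle of the knob (rad), growing clockwise seen from above, which lowers the screw 5 mm per rad. Starts at 0 to 0.6; travel ends at 4.1. Turning takes a friction torque of 0.15 N m (less is felt once it stands still), rising by 0.005 N m per newton of press on the bar (15 N: 0.075 N m more). It stays where it is left. The pad meets the bar between 1.6 and 2.8 rad.
- tray: Shallow aluminium tray, 130 by 180 by 20 mm, origin at the centre of its underside. To be left alone.
- spatula: Spatula with a wooden handle, 260 mm long, lying on the counter. To be left alone.
- spray: Upright spray bottle, 72 mm in diameter and 205 mm high, origin at the centre of its underside. To be left alone.
Not all that is in view belongs to the job. There is more than one size of the bar; the job needs the middle-sized.

How it is judged (in metres and radians):
On the way, in this order (a step that is already met when the one before it is completed fails the run):
1. the bar is home against the end stop, within 2.5 mm, and not yet clamped (y of bar in the frame of holder above -0.0025 m and contact force between stem and bar below 0.5 N), for 0.2 s.
2. the screw presses on the bar with more than 6 N (contact force between stem and bar above 6 N), for 0.2 s.
At the end, for the whole second after the job is handed in: The bar is at rest within 2.5 mm of home against the end stop, and the clamp screw presses on it with 6 to 30 N (y of bar in the frame of holder above -0.0025 m and contact force between stem and bar between 6 and 30 N and linear speed of bar below 0.02 m/s); the robot touches nothing.
It fails at once if the clamp squeezes the bar with more than 30 N (contact force between stem and bar above 30 N).
It fails at once if the bar is rammed against the end stop with more than 35 N (contact force between bar and end_stop above 35 N).
It fails at once if the tray is moved by more than 20 mm (distance of tray from where it was at the start of the episode above 0.02 m).
It fails at once if the spatula is moved by more than 20 mm (distance of spatula from where it was at the start of the episode above 0.02 m).
It fails at once if the spray bottle is moved by more than 20 mm (distance of spray from where it was at the start of the episode above 0.02 m).
It also fails if it takes over 72 s, if anything falls off the work surface, if the arm or the gripper's body presses on something with over 40 N, if the wrist force passes 120 N, or if a joint passes its speed limit or range.

### The arm

A 6-joint arm with a two-finger parallel gripper is mounted at the origin on the work surface. World frame = base frame: x ahead of the robot, y to its left, z up, the work surface at z = 0. Lengths are in mm, angles in rad, forces in N, time in s.
With the tool pointing down it reaches from about 350 to 775 mm from the base axis. Payload 7.3 kg.
Tool frame: the origin (TCP) lies at the very end of the fingers, on their centre line; the grasp point (between the pads) lies 19 mm behind it; x points along the fingers, z is the direction in which the jaws open and shut, and the axes are right-handed (so a half turn about x gives the same grasp; the last joint's range is limited). The gripper opens to 92 mm and grips with 3 to 60 N. Pads are 19 mm wide; open, the fingers measure 130 mm over their backs; the gripper's body (75 mm by 190 mm) begins 47 mm behind the grasp point.
Start: joints at [1.01, 0.342, 1.524, -0, 1.275, -0.146], TCP at [211.567, 480.504, 226.741] pointing down, gripper open.
Joint ranges: [-2.53, 2.53], [-0.77, 2.02], [0.04, 2.7], [-1, 4.14], [0.28, 2.66], [-3.11, 3.11]. Speed limits (rad/s): [2.57, 2.57, 3.14, 3.14, 3.14, 3.14].

### API

Orientations are given as [roll, pitch, yaw] about the fixed x, y, z axes, in that order (R = Rz(yaw) Ry(pitch) Rx(roll)).
In Python, from plant import * gives the robot as it stands.
- The arm moves only by the shell command python3 -m creep 'ROWS'. ROWS is JSON, a list of rows, each an object of numbers: "tx", "ty", "tz": the shift along the tool's x, y, z in cm; "wx", "wy", "wz": the turn, a rotation vector about the tool's x, y, z in rad; "gripper": the closure, from -1 (fully open) to 1 (shut). A call has 1 to 8 rows; each row is the pose to reach, as a shift and turn from the pose commanded when the call began, along the tool's axes at that moment; what a row does not reach only later rows make up. A row lasts 1/12 s, in which the tool goes at most 41.7 mm and 7.16 degrees, less where a joint would pass 70% of its speed; a pose out of reach is approached as far as the arm can. A call with a gripper value outside its range is refused whole. The fingers move at their own pace and stop on an object; the grip force is fixed at half the most. Time passes only in rows, so rows that repeat a pose let the fingers close. It gives the time, the measured TCP pose, the force and the opening at its end, in the units of the state.
- get_obs(): the state, without advancing time (a new reading comes with each control period).
- capture(name): name is "scene" or "top" or "wrist"; returns a dict with "frame" (384x512x3 uint8, red, green, blue), "z_map" (384x512 float32, mm along the optical axis (not along the pixel's ray), 0 where there is no reading), "vertical_fov" (degrees; the focal length in pixels is half the picture's height over the tangent of half this angle, whatever the lens; pixels are square), "cx", "cy" (the principal point, pixels), "xyz" and "rotation" of the camera in the world. Camera axes: x right, y down, z forward; pixel columns grow to the right and rows downward; lengths in mm; the calibration is good to about 2 mm. A picture is of the moment at which its call begins.
- close_job(): hands the job in, once; it reports no verdict.
The state is a dict: "time": time; "joint_positions": joint angles; "dq": joint speeds; "tau": joint torques, N m; "tool_pos": TCP position; "tcp_rot": TCP orientation; "contact_force": force on the tool from outside, world axes, zero at the start; "moment": the same for the moment, N m; "grip_width": finger opening in mm.
Only numpy, scipy, OpenCV 4.12 (cv2) and the standard library are available. Lean on these libraries where they do the work, as an engineer would, in place of code of your own. Each camera call takes 0.05 s, during which the arm holds its last target.

## Working session

There is one attempt and no reset: what is moved stays moved. The work goes in short steps, Python scripts to look and compute and a shell command to move; the robot and the scene stay as the last step left them, time stands still between calls to the robot, and variables do not carry over. Pictures are saved under pics/ and viewed, and the job is handed in when it is done.

```bash
ls; mkdir -p pics; python3 - <<'E'
from plant import *
import cv2,numpy as np
o=get_obs(); print(o)
for n in ["scene","top","wrist"]:
    c=capture(n); cv2.imwrite(f"pics/{n}0.png",c["frame"][:,:,::-1]); np.savez(f"/tmp/{n}0.npz",**c)
    print(n,c["vertical_fov"],c["cx"],c["cy"],c["xyz"],c["rotation"])
E
```

```text
pics
{'time': 0.0, 'joint_positions': array([ 1.00999076e+00,  3.42743913e-01,  1.52501047e+00, -1.21571937e-05,
        1.27539070e+00, -1.46000533e-01]), 'dq': array([-1.26376260e-03, -6.00710067e-05,  9.67220869e-04, -5.53398123e-04,
       -2.77114081e-04,  2.81654739e-04]), 'tau': array([-2.16962289e-03, -4.31250465e+01, -2.44215077e+01,  7.14210025e-02,
        5.61986875e-02, -1.23231071e-04]), 'tool_pos': array([211.3479884 , 480.14019409, 226.03624985]), 'tcp_rot': array([ 3.00308034,  1.56924386, -2.12411013]), 'contact_force': array([0.45573747, 0.48849251, 0.48523567]), 'moment': array([ 0.07567416, -0.01096333, -0.01651383]), 'grip_width': 91.89591825102818}
scene 43.20170026736148 248.70894776951312 190.3811402580725 [1392.40937685 -403.43245303  908.81442092] [-2.28025    -0.0145637   1.15533502]
top 52.47083355431787 257.53964542025363 180.69772931903807 [ 346.96110267    6.96646283 1065.31108049] [-2.93027151 -0.00337811 -1.6249763 ]
wrist 59.74862240686689 259.31553887674363 188.69463271067266 [135.7047632  513.85996267 384.04255804] [2.82951087e+00 2.17383081e-03 1.15603109e+00]
```

View pics/scene0.png

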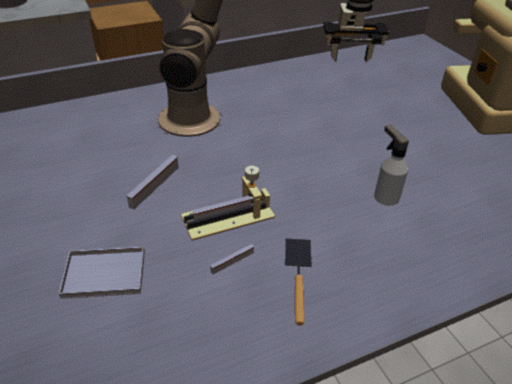

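View pics/top0.png

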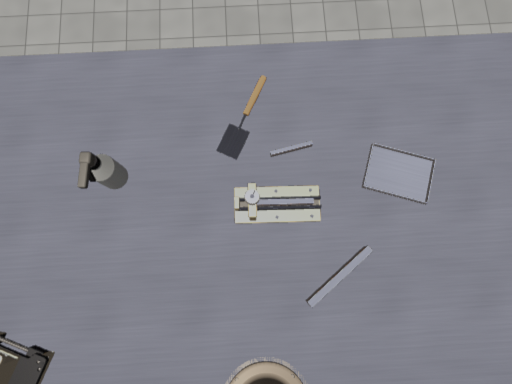

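View pics/wrist0.png

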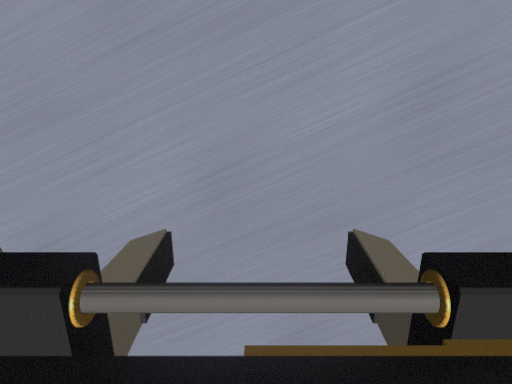

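The top view shows the holder around px (235–321, 185–223), with the knob at about (252,197) and the end stop on the left. The loose bar is in the channel. A long and a short decoy bar, the tray, spatula and spray lie clear of it. Next I'll zoom in and measure.

```bash
cat > h.py <<'E'
import numpy as np,cv2
from scipy.spatial.transform import Rotation as Ro
def cam(c):
    f=192/np.tan(np.radians(float(c["vertical_fov"]))/2)
    return f,float(c["cx"]),float(c["cy"]),np.array(c["xyz"]),Ro.from_euler('xyz',c["rotation"]).as_matrix()
def cloud(c):
    f,cx,cy,t,R=cam(c); v,u=np.mgrid[0:384,0:512]; z=c["z_map"]
    P=np.stack([(u-cx)/f*z,(v-cy)/f*z,z],-1)
    return P@R.T+t
def ray(c,u,v,h):
    f,cx,cy,t,R=cam(c); d=R@np.array([(u-cx)/f,(v-cy)/f,1]); return t+d*(h-t[2])/d[2]
E
python3 - <<'E'
from h import *
c=np.load("/tmp/top0.npz"); P=cloud(c)
im=c["frame"][:,:,::-1]
cv2.imwrite("pics/topz.png",cv2.resize(im[170:240,220:340],None,fx=6,fy=6,interpolation=cv2.INTER_NEAREST))
s=np.load("/tmp/scene0.npz"); cv2.imwrite("pics/scz.png",cv2.resize(s["frame"][150:250,170:290,::-1],None,fx=6,fy=6,interpolation=cv2.INTER_CUBIC))
print("counter z",np.median(P[60:130,300:400,2]),np.median(P[240:300,100:200,2]))
hsv=cv2.cvtColor(np.ascontiguousarray(im),cv2.COLOR_BGR2HSV)
roi=P[175:235,225:335]
# plate: z 6..14
m=(P[...,2]>5)&(P[...,2]<16); m[:175]=0;m[235:]=0;m[:,:225]=0;m[:,335:]=0
print("plate n",m.sum(), np.median(P[m],0))
cr=m.astype(np.uint8)
r=cv2.minAreaRect(P[m][:,:2].astype(np.float32)); print(r, cv2.boxPoints(r))
for lo,hi in [(26,34),(42,60),(70,100),(120,160)]:
    k=(roi[...,2]>lo)&(roi[...,2]<hi); 
    if k.sum(): print(lo,hi,k.sum(),roi[k].mean(0),cv2.minAreaRect(roi[k][:,:2].astype(np.float32)))
for u in range(228,330,4): print(u,P[202,u].round(0),P[197,u].round(0), P[207,u].round(0))
E
```

```text
counter z 0.00433379300022807 0.8716799265871487
plate n 1811 [486.23417896 -69.50135097  10.31344787]
((505.4011535644531, -57.53617858886719), (284.0827941894531, 158.22702026367188), 86.94591522216797) [[ 418.83224  -195.16077 ]
 [ 576.83453  -203.59088 ]
 [ 591.9701     80.08841 ]
 [ 433.96777    88.518524]]
26 34 407 [503.17497212 -75.62771077  30.04949726] ((506.126953125, -65.39293670654297), (220.54440307617188, 33.80405807495117), 88.70843505859375)
42 60 393 [505.12405267 -57.15275931  52.89460752] ((488.9535827636719, -45.969512939453125), (208.33651733398438, 57.9304313659668), 85.5812759399414)
70 100 167 [497.91995339   9.87342704  91.61694547] ((507.3539733886719, 9.067032814025879), (20.285951614379883, 86.2820816040039), 87.11750793457031)
120 160 198 [506.78889569   9.06603078 142.71963541] ((507.17803955078125, 9.724834442138672), (36.33322525024414, 35.36470031738281), 87.25837707519531)
228 [519.  76.   1.] [533.  75.   2.] [505.  76.  -1.]
232 [519.  65.   0.] [532.  64.   1.] [505.  65.  -2.]
236 [508.  51.  60.] [522.  51.  59.] [496.  52.  55.]
240 [514.  42.
[... 631 characters left out ...]
93. -75.  30.]
288 [502. -85.  52.] [519. -88.  31.] [492. -86.  35.]
292 [502. -96.  53.] [518. -99.  32.] [492. -97.  30.]
296 [ 502. -106.   50.] [ 518. -110.   30.] [ 491. -107.   32.]
300 [ 500. -117.   53.] [ 517. -120.   33.] [ 491. -118.   30.]
304 [ 500. -127.   55.] [ 517. -131.   30.] [ 490. -129.   29.]
308 [ 499. -137.   55.] [ 516. -141.   33.] [ 489. -140.   30.]
312 [ 499. -148.   53.] [ 515. -152.   35.] [ 488. -150.   33.]
316 [ 503. -164.   20.] [ 515. -163.   32.] [ 488. -161.   30.]
320 [ 506. -178.   -1.] [ 514. -174.   34.] [ 488. -172.   29.]
324 [ 505. -189.   -1.] [ 519. -191.    0.] [ 491. -188.   -1.]
328 [ 504. -200.    2.] [ 519. -202.   -1.] [ 490. -198.    4.]
```

View pics/topz.png

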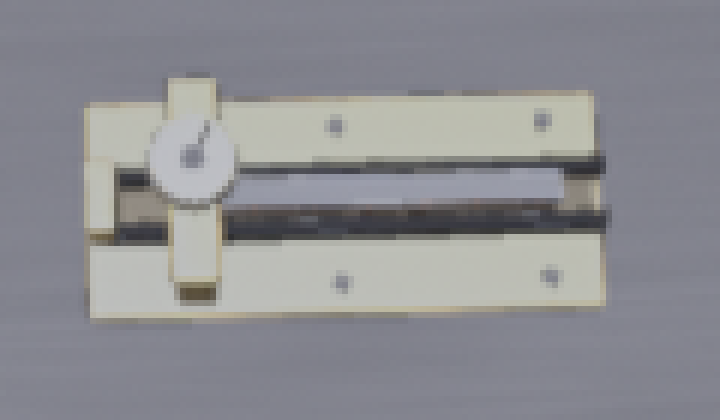

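View pics/scz.png

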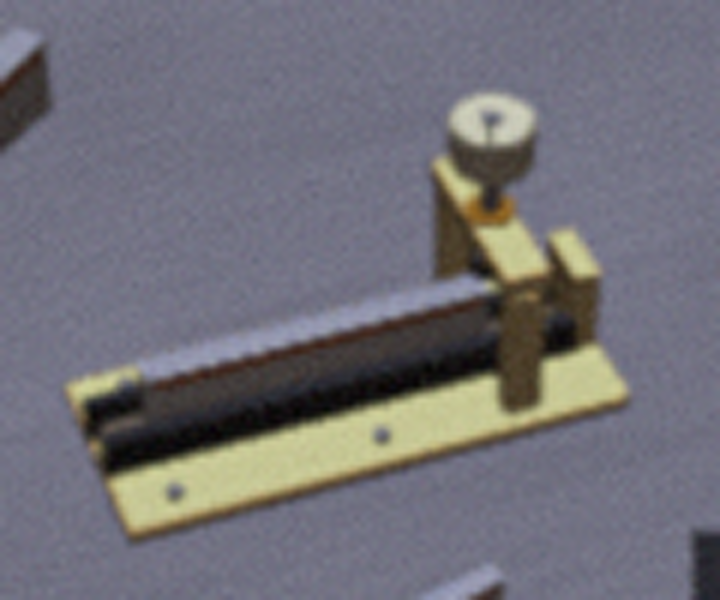

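```bash
python3 - <<'E'
from h import *
from plant import *
c=np.load("/tmp/top0.npz"); P=cloud(c)
# bar top: rows of z>42,<60 in y -160..-12, right half
m=np.zeros(P.shape[:2],bool); m[190:215,258:325]=1
k=m&(P[...,2]>43)&(P[...,2]<62)
q=P[k]; print(k.sum(),"top z",np.median(q[:,2]))
r=cv2.minAreaRect(q[:,:2].astype(np.float32)); print(r); print(cv2.boxPoints(r))
vx,vy,x0,y0=cv2.fitLine(q[:,:2].astype(np.float32),cv2.DIST_HUBER,0,.01,.01).ravel(); print("dir",vx,vy,x0,y0, np.degrees(np.arctan2(vx,vy)), "x at knob y 9.5", x0+(9.5-y0)*vx/vy,"x at -115",x0+(-115-y0)*vx/vy)
print("end y per row", [(v,P[v,np.where(k[v])[0].max()].round(1)) for v in range(190,215) if k[v].sum()>20])
kt=P[(P[...,2]>138)&(P[...,2]<150)&(np.indices((384,512))[1]>235)&(np.indices((384,512))[1]<270)]; print("knob top",np.median(kt[:,2]),kt.mean(0),cv2.minEnclosingCircle(kt[:,:2].astype(np.float32)))
o=get_obs(); R=Ro.from_euler('xyz',o["tcp_rot"]).as_matrix(); print(R.round(3))
E
```

```text
322 top z 52.391013243670045
((505.70306396484375, -79.04768371582031), (145.76792907714844, 14.666046142578125), 88.54150390625)
[[ 496.5173    -151.72139  ]
 [ 511.1786    -152.09468  ]
 [ 514.8888      -6.3739777]
 [ 500.22754     -6.0006866]]
dir 0.018534867 0.9998282 505.18115 -78.77225 1.0620304 x at knob y 9.5 506.81754 x at -115 504.50955
end y per row [(198, array([ 509.8, -152.1,   49.7])), (199, array([ 506.5, -151.2,   53.5])), (200, array([ 503.9, -151. ,   53.6])), (201, array([ 501.1, -150.7,   54.4])), (202, array([ 499. , -151. ,   50.8])), (203, array([ 497.2, -148.9,   45.9])), (204, array([498.9, -66.8,  46.5]))]
knob top 143.73683452633327 [507.80640568   9.03201452 143.75095106] ((508.2247314453125, 9.543068885803223), 18.61772918701172)
[[-0.001 -0.915  0.403]
 [-0.001  0.403  0.915]
 [-1.     0.    -0.001]]
```

```bash
cat >> h.py <<'E'
def to(p,zyaw=None):
    from plant import get_obs
    o=get_obs(); R=Ro.from_euler('xyz',o["tcp_rot"]).as_matrix()
    a=np.arctan2(R[1,2],R[0,2]); z=a if zyaw is None else zyaw
    T=np.array([[0,np.sin(z),np.cos(z)],[0,-np.cos(z),np.sin(z)],[-1,0,0]])
    # nominal frame: x=(0,0,-1); y=z cross x
    print("t",round(o["time"],2),"pos",o["tool_pos"].round(1),"zyaw",round(a,4),"q6",round(o["joint_positions"][5],3),"F",o["contact_force"].round(1),"M",o["moment"].round(3),"w",round(o["grip_width"],1))
    print("txyz cm",(R.T@(np.array(p)-o["tool_pos"])/10).round(2),"w",Ro.from_matrix(R.T@T).as_rotvec().round(3))
E
python3 -c "
from h import *
to([504,-180,225],-0.026)"
python3 -m creep '[{"ty":-53.2,"tz":-48.3,"gripper":1},{"ty":-53.2,"tz":-48.3,"gripper":1},{"ty":-53.2,"tz":-48.3,"gripper":1},{"ty":-53.2,"tz":-48.3,"gripper":1},{"ty":-53.2,"tz":-48.3,"gripper":1},{"ty":-53.2,"tz":-48.3,"gripper":1},{"ty":-53.2,"tz":-48.3,"gripper":1},{"ty":-53.2,"tz":-48.3,"gripper":1}]'
python3 -c "
from h import *
to([504,-180,225],-0.026)"
```

```text
t 0.15 pos [211.4 480.3 226.2] zyaw 1.156 q6 -0.146 F [-1.   0.5  0.2] M [-0.023 -0.059 -0.006] w 92.1
t 0.15 pos [211.4 480.3 226.2] zyaw 1.156 q6 -0.146 F [-1.   0.5  0.2] M [-0.023 -0.059 -0.006] w 92.1Traceback (most recent call last):
  File "<string>", line 3, in <module>
    to([504,-180,225],-0.026)
    ~~^^^^^^^^^^^^^^^^^^^^^^^
  File "h.py", line 19, in to
    print("txyz cm",(R.T@(np.array(p)-o["tool_pos"])/10).round(2),"w",Ro.from_matrix(R.T@T).as_rotvec().round(3))
                                                                      ~~~~~~~~~~~~~~^^^^^^^
  File "scipy/spatial/transform/_rotation.pyx", line 1143, in scipy.spatial.transform._rotation.Rotation.from_matrix
ValueError: Non-positive determinant (left-handed or null coordinate frame) in rotation matrix 0: [[ 9.99999446e-01  9.01708740e-04 -5.42405333e-04]
 [-1.60067071e-04 -3.79111655e-01 -9.25350921e-01]
 [ 1.04002920e-03 -9.25350496e-01  3.79111301e-01]].
validation failed for argument at $[0]...
Traceback (most recent call last):
  File "h.py", line 19, in to
    print("txyz cm",(R.T@(np.array(p)-o["tool_pos"])/10).round(2),"w",Ro.from_matrix(R.T@T).as_rotvec().round(3))
                                                                      ~~~~~~~~~~~~~~^^^^^^^
  File "scipy/spatial/transform/_rotation.pyx", line 1143, in scipy.spatial.transform._rotation.Rotation.from_matrix
ValueError: Non-positive determinant (left-handed or null coordinate frame) in rotation matrix 0: [[ 9.99999446e-01  9.01708740e-04 -5.42405333e-04]
 [-1.60067071e-04 -3.79111655e-01 -9.25350921e-01]
 [ 1.04002920e-03 -9.25350496e-01  3.79111301e-01]].
```

```bash
sed -i 's/\[\[0,np.sin(z),np.cos(z)\],\[0,-np.cos(z),np.sin(z)\]/[[0,-np.sin(z),np.cos(z)],[0,np.cos(z),np.sin(z)]/' h.py
python3 -m creep '[{"tx":0,"ty":-53.2,"tz":-48.3,"wx":0,"wy":0,"wz":0,"gripper":1},{"tx":0,"ty":-53.2,"tz":-48.3,"wx":0,"wy":0,"wz":0,"gripper":1},{"tx":0,"ty":-53.2,"tz":-48.3,"wx":0,"wy":0,"wz":0,"gripper":1},{"tx":0,"ty":-53.2,"tz":-48.3,"wx":0,"wy":0,"wz":0,"gripper":1},{"tx":0,"ty":-53.2,"tz":-48.3,"wx":0,"wy":0,"wz":0,"gripper":1},{"tx":0,"ty":-53.2,"tz":-48.3,"wx":0,"wy":0,"wz":0,"gripper":1}]'
python3 -c "
from h import *
to([504,-180,225],-0.026)"
```

```text
time: 0.65
tool_pos: [313.3, 250.3, 226.7]
tcp_rot: [-0.812, 1.571, 0.345]
contact_force: [0.5, 1.0, -0.7]
grip_width: 56.2
t 0.65 pos [313.3 250.3 226.7] zyaw 1.1568 q6 -0.674 F [ 0.5  1.  -0.7] M [ 0.009 -0.05   0.028] w 56.2
txyz cm [  0.17 -34.77 -31.72] w [1.183 0.    0.   ]
```

```bash

python3 -m creep '[{"tx":0,"ty":-34.8,"tz":-31.7,"wx":1.18,"wy":0,"wz":0,"gripper":1},{"tx":0,"ty":-34.8,"tz":-31.7,"wx":1.18,"wy":0,"wz":0,"gripper":1},{"tx":0,"ty":-34.8,"tz":-31.7,"wx":1.18,"wy":0,"wz":0,"gripper":1},{"tx":0,"ty":-34.8,"tz":-31.7,"wx":1.18,"wy":0,"wz":0,"gripper":1},{"tx":0,"ty":-34.8,"tz":-31.7,"wx":1.18,"wy":0,"wz":0,"gripper":1},{"tx":0,"ty":-34.8,"tz":-31.7,"wx":1.18,"wy":0,"wz":0,"gripper":1},{"tx":0,"ty":-34.8,"tz":-31.7,"wx":1.18,"wy":0,"wz":0,"gripper":1},{"tx":0,"ty":-34.8,"tz":-31.7,"wx":1.18,"wy":0,"wz":0,"gripper":1}]'
python3 -c "
from h import *
to([504,-180,225],-0.026)"
```

```text
time: 1.32
tool_pos: [448.5, -54.8, 226.7]
tcp_rot: [1.133, 1.571, 1.282]
contact_force: [1.1, 0.4, -0.7]
grip_width: 3.4
t 1.32 pos [448.5 -54.8 226.7] zyaw 0.1494 q6 -0.441 F [ 1.1  0.4 -0.7] M [-0.046  0.017  0.025] w 3.4
txyz cm [  0.17 -13.21   3.62] w [ 0.175  0.    -0.   ]
```

```bash

python3 -m creep '[{"tx":0.1,"ty":-13.2,"tz":3.6,"wx":0.17,"wy":0,"wz":0,"gripper":1},{"tx":0.1,"ty":-13.2,"tz":3.6,"wx":0.17,"wy":0,"wz":0,"gripper":1},{"tx":0.1,"ty":-13.2,"tz":3.6,"wx":0.17,"wy":0,"wz":0,"gripper":1},{"tx":0.1,"ty":-13.2,"tz":3.6,"wx":0.17,"wy":0,"wz":0,"gripper":1},{"tx":0.1,"ty":-13.2,"tz":3.6,"wx":0.17,"wy":0,"wz":0,"gripper":1},{"tx":0.1,"ty":-13.2,"tz":3.6,"wx":0.17,"wy":0,"wz":0,"gripper":1}]'
python3 -c "
from h import *
from plant import *
to([504,-180,120],-0.026)
for n in ['wrist','top']:
  c=capture(n); cv2.imwrite('pics/%s1.png'%n,c['frame'][:,:,::-1]); np.savez('/tmp/%s1.npz'%n,**c)"
```

```text
time: 1.82
tool_pos: [503.9, -177.3, 225.0]
tcp_rot: [2.42, 1.569, 2.405]
contact_force: [-0.5, 0.0, -1.0]
grip_width: 0.1
t 1.82 pos [ 503.9 -177.3  225. ] zyaw -0.0151 q6 -0.467 F [-0.5  0.  -1. ] M [-0.127  0.059  0.04 ] w 0.1
txyz cm [10.5  -0.29  0.03] w [ 0.011 -0.002 -0.001]
```

View pics/wrist1.png

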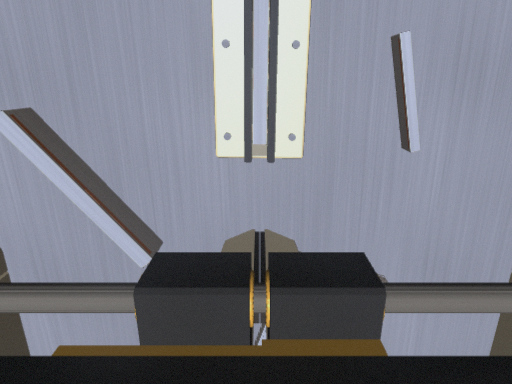

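The wrist view shows the channel straight ahead, with the bar end at about px (261,145). The large decoy bar is at left, with its near end around (150,255). I'll check the clearance before descending.

```bash
python3 -c "
from h import *
t=np.load('/tmp/top0.npz'); print('long bar ends',ray(t,371,248,38),ray(t,309,303,38)); print('short',ray(t,271,154,20),ray(t,312,144,20))
c=np.load('/tmp/wrist1.npz'); print(c['xyz'],c['rotation']); P=cloud(c)
for v in (5,40,80,120):
  row=P[v]; k=(row[:,2]>42)&(row[:,2]<65)&(abs(row[:,0]-505)<30); print(v,k.sum(),row[k][:,[0,1,2]].mean(0).round(1), np.where(k)[0][[0,-1]] if k.any() else '')
u=261
print([P[v,u].round(1) for v in range(125,160,3)])
for v in (10,60,110,140):
  # outer plate edges
  row=P[v]; k=(row[:,2]>6)&(abs(row[:,0]-505)<70); print(v,row[k][0].round(1),row[k][-1].round(1),row[k][[0,-1]].mean(0).round(1))
"

```

```text
long bar ends [ 372.13736167 -293.65647726   38.        ] [ 244.15238718 -121.20912557   38.        ]
short [644.62906225 -50.26202439  20.        ] [ 667.55085676 -166.78832564   20.        ]
[506.37587206 -93.93357469 382.97648914] [ 2.82946417e+00  2.58818668e-03 -1.50904969e-02]
5 16 [507.5 -30.2  52.1] [253 268]
40 16 [507.1 -58.6  52.3] [253 268]
80 15 [506.2 -93.2  52.7] [253 267]
120 14 [ 505.2 -130.3   52.3] [253 266]
[array([ 506.5, -135.1,   52. ]), array([ 506.5, -137.8,   54.1]), array([ 506.5, -141. ,   51.6]), array([ 506.4, -143.8,   52.8]), array([ 506.4, -146.8,   52.4]), array([ 506.3, -149.7,   53.3]), array([ 506.3, -152.8,   52.5]), array([ 506.3, -162.3,   18. ]), array([ 506.2, -165.4,   19. ]), array([ 506.2, -168.7,   19.1]), array([ 506.1, -172. ,   19.6]), array([ 5.061e+02, -1.799e+02, -3.000e-01])]
10 [459.  -25.7   9.6] [557.3 -27.    8.4] [508.2 -26.3   9. ]
60 [506.4 -93.9 383. ] [506.4 -93.9 383. ] [506.4 -93.9 383. ]
110 [506.4 -93.9 383. ] [ 555.  -125.1    7.8] [ 530.7 -109.5  195.4]
140 [ 456.  -156.2   10.3] [506.4 -93.9 383. ] [ 481.2 -125.1  196.6]
```

```bash

python3 -m creep '[{"tx":6,"ty":-0.3,"tz":0.1,"wx":0.01,"wy":0,"wz":0,"gripper":1},{"tx":12,"ty":-0.3,"tz":0.1,"wx":0.01,"wy":0,"wz":0,"gripper":1},{"tx":15,"ty":-0.3,"tz":0.1,"wx":0.01,"wy":0,"wz":0,"gripper":1},{"tx":17,"ty":-0.3,"tz":0.1,"wx":0.01,"wy":0,"wz":0,"gripper":1},{"tx":18,"ty":-0.3,"tz":0.1,"wx":0.01,"wy":0,"wz":0,"gripper":1},{"tx":18.8,"ty":-0.3,"tz":0.1,"wx":0.01,"wy":0,"wz":0,"gripper":1},{"tx":18.8,"ty":-0.3,"tz":0.1,"wx":0.01,"wy":0,"wz":0,"gripper":1},{"tx":18.8,"ty":-0.3,"tz":0.1,"wx":0.01,"wy":0,"wz":0,"gripper":1}]'
python3 -c "
from h import *
from plant import *
to([505.4,-132,37],-0.023)
for n in ['wrist','top']:
  c=capture(n); cv2.imwrite('pics/%s2.png'%n,c['frame'][:,:,::-1])"
```

```text
time: 2.58
tool_pos: [506.1, -179.9, 38.9]
tcp_rot: [-0.376, 1.569, -0.399]
contact_force: [-0.2, -0.6, 0.0]
grip_width: 0.6
t 2.58 pos [ 506.1 -179.9   38.9] zyaw -0.0228 q6 -0.462 F [-0.2 -0.6  0. ] M [-0.051  0.009 -0.019] w 0.6
txyz cm [ 0.19  4.79 -0.18] w [0.    0.002 0.001]
```

View pics/wrist2.png

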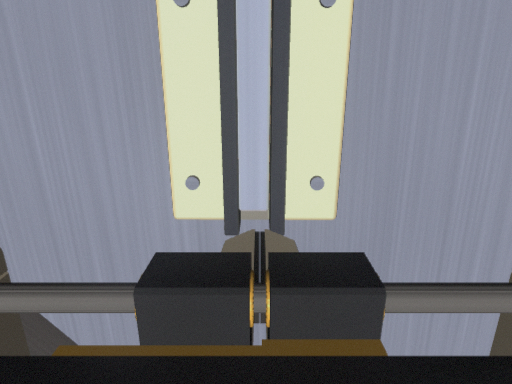

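The fingers sit in line with the channel at px (258,240) and the bar end is just ahead at (254,210). They are about 2 mm to the right, so I'll trim that while pushing.

```bash

python3 -m creep '[{"tx":0.2,"ty":0.6,"tz":-0.2,"wx":0,"wy":0,"wz":0,"gripper":1},{"tx":0.2,"ty":1.2,"tz":-0.2,"wx":0,"wy":0,"wz":0,"gripper":1},{"tx":0.2,"ty":1.6,"tz":-0.2,"wx":0,"wy":0,"wz":0,"gripper":1},{"tx":0.2,"ty":2.0,"tz":-0.2,"wx":0,"wy":0,"wz":0,"gripper":1},{"tx":0.2,"ty":2.4,"tz":-0.2,"wx":0,"wy":0,"wz":0,"gripper":1},{"tx":0.2,"ty":2.8,"tz":-0.2,"wx":0,"wy":0,"wz":0,"gripper":1},{"tx":0.2,"ty":3.2,"tz":-0.2,"wx":0,"wy":0,"wz":0,"gripper":1},{"tx":0.2,"ty":3.6,"tz":-0.2,"wx":0,"wy":0,"wz":0,"gripper":1}]'
python3 -c "
from h import *
from plant import *
to([505.2,-127,37],-0.023)
for n in ['wrist','top']:
  c=capture(n); cv2.imwrite('pics/%s3.png'%n,c['frame'][:,:,::-1])"
```

```text
time: 3.35
tool_pos: [504.4, -144.1, 35.8]
tcp_rot: [-0.421, 1.57, -0.445]
contact_force: [-0.6, -2.5, 1.6]
grip_width: 0.5
t 3.35 pos [ 504.4 -144.1   35.8] zyaw -0.024 q6 -0.401 F [-0.6 -2.5  1.6] M [-0.473  0.112 -0.008] w 0.5
txyz cm [-0.12  1.72  0.04] w [-0.001  0.     0.   ]
```

View pics/wrist3.png

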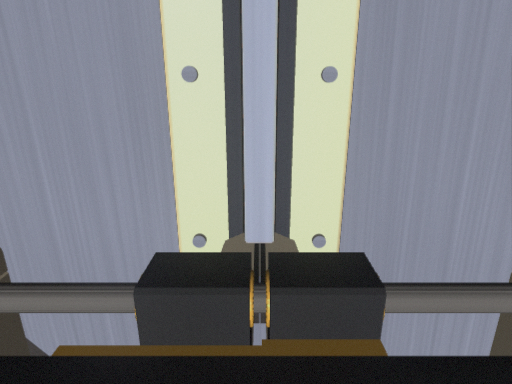

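The bar end is now against the fingers at px (259,241), with about 2.5 N of resistance. I'll continue slowly.

```bash

python3 -m creep '[{"tx":0,"ty":0.2,"tz":0,"wx":0,"wy":0,"wz":0,"gripper":1},{"tx":0,"ty":0.4,"tz":0,"wx":0,"wy":0,"wz":0,"gripper":1},{"tx":0,"ty":0.6,"tz":0,"wx":0,"wy":0,"wz":0,"gripper":1},{"tx":0,"ty":0.8,"tz":0,"wx":0,"wy":0,"wz":0,"gripper":1},{"tx":0,"ty":1.0,"tz":0,"wx":0,"wy":0,"wz":0,"gripper":1},{"tx":0,"ty":1.2,"tz":0,"wx":0,"wy":0,"wz":0,"gripper":1},{"tx":0,"ty":1.2,"tz":0,"wx":0,"wy":0,"wz":0,"gripper":1}]'
python3 -c "
from h import *
from plant import *
to([505.2,-125,36],-0.023)"
python3 -m creep '[{"tx":0,"ty":0.05,"tz":0,"wx":0,"wy":0,"wz":0,"gripper":1},{"tx":0,"ty":0.1,"tz":0,"wx":0,"wy":0,"wz":0,"gripper":1},{"tx":0,"ty":0.15,"tz":0,"wx":0,"wy":0,"wz":0,"gripper":1},{"tx":0,"ty":0.2,"tz":0,"wx":0,"wy":0,"wz":0,"gripper":1},{"tx":0,"ty":0.2,"tz":0,"wx":0,"wy":0,"wz":0,"gripper":1}]'
```

```text
time: 4.03
tool_pos: [504.3, -131.9, 35.6]
tcp_rot: [2.257, 1.57, 2.233]
contact_force: [0.4, -0.9, 0.0]
grip_width: 0.5
t 4.03 pos [ 504.3 -131.9   35.6] zyaw -0.0238 q6 -0.38 F [ 0.4 -0.9  0. ] M [-0.078  0.085  0.021] w 0.5
txyz cm [-0.04  0.69  0.07] w [-0.001 -0.    -0.001]
time: 4.45
tool_pos: [504.5, -130.4, 35.7]
tcp_rot: [1.847, 1.571, 1.823]
contact_force: [-0.2, -0.6, 0.0]
grip_width: 0.6
```

```bash

python3 -m creep '[{"tx":0,"ty":0.05,"tz":0,"wx":0,"wy":0,"wz":0,"gripper":1},{"tx":0,"ty":0.1,"tz":0,"wx":0,"wy":0,"wz":0,"gripper":1},{"tx":0,"ty":0.15,"tz":0,"wx":0,"wy":0,"wz":0,"gripper":1},{"tx":0,"ty":0.15,"tz":0,"wx":0,"wy":0,"wz":0,"gripper":1}]'
python3 -m creep '[{"tx":0,"ty":0.04,"tz":0,"wx":0,"wy":0,"wz":0,"gripper":1},{"tx":0,"ty":0.08,"tz":0,"wx":0,"wy":0,"wz":0,"gripper":1},{"tx":0,"ty":0.12,"tz":0,"wx":0,"wy":0,"wz":0,"gripper":1}]'
python3 -c "
from h import *
from plant import *
to([505.2,-125,36],-0.023)
for n in ['wrist','top']:
  c=capture(n); cv2.imwrite('pics/%s4.png'%n,c['frame'][:,:,::-1]);np.savez('/tmp/%s4.npz'%n,**c)
P=cloud(np.load('/tmp/wrist4.npz'))
cv2.imwrite('pics/top4z.png',cv2.resize(c['frame'][170:240,220:340,::-1],None,fx=6,fy=6,interpolation=cv2.INTER_CUBIC))"
```

```text
time: 4.78
tool_pos: [504.6, -128.8, 35.7]
tcp_rot: [1.256, 1.571, 1.232]
contact_force: [0.2, -1.9, -1.3]
grip_width: 0.5
time: 5.03
tool_pos: [504.8, -128.2, 35.8]
tcp_rot: [-1.01, 1.57, -1.034]
contact_force: [-0.5, -5.4, -0.4]
grip_width: 0.5
t 5.03 pos [ 504.8 -128.2   35.8] zyaw -0.0237 q6 -0.371 F [-0.5 -5.4 -0.4] M [-0.947  0.109  0.018] w 0.5
txyz cm [-0.02  0.32  0.03] w [-0.001  0.     0.001]
```

View pics/top4z.png

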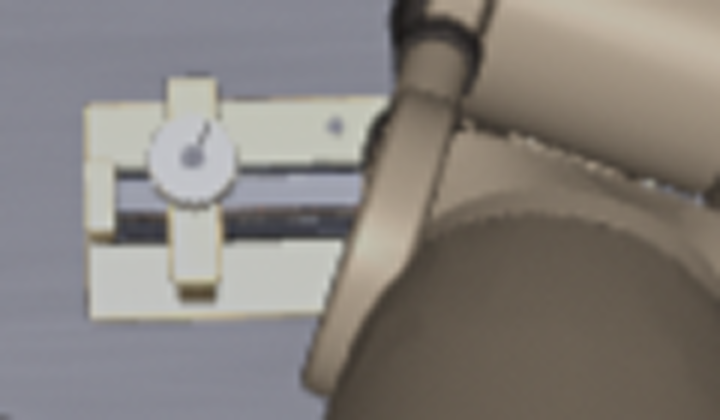

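The top view shows the bar reaching the end stop face at zoom px (117,190). The reaction rose to 5 N as the motion stalled. One more small nudge will confirm it.

```bash

python3 -m creep '[{"tx":0,"ty":0.03,"tz":0,"wx":0,"wy":0,"wz":0,"gripper":1},{"tx":0,"ty":0.06,"tz":0,"wx":0,"wy":0,"wz":0,"gripper":1},{"tx":0,"ty":0.06,"tz":0,"wx":0,"wy":0,"wz":0,"gripper":1},{"tx":0,"ty":0.06,"tz":0,"wx":0,"wy":0,"wz":0,"gripper":1}]'
```

```text
time: 5.47
tool_pos: [505.0, -128.1, 35.9]
tcp_rot: [-0.947, 1.569, -0.971]
contact_force: [-0.0, -7.7, -1.1]
grip_width: 0.7
```

It is stalled against the stop at 7.7 N. Now I'll back off, rise, and check that the bar stayed home.

```bash

python3 -m creep '[{"tx":0,"ty":0,"tz":0,"wx":0,"wy":0,"wz":0,"gripper":1},{"tx":0,"ty":-0.3,"tz":0,"wx":0,"wy":0,"wz":0,"gripper":1},{"tx":0,"ty":-1.5,"tz":0,"wx":0,"wy":0,"wz":0,"gripper":1},{"tx":0,"ty":-4,"tz":0,"wx":0,"wy":0,"wz":0,"gripper":1},{"tx":-4,"ty":-5,"tz":0,"wx":0,"wy":0,"wz":0,"gripper":1},{"tx":-8,"ty":-5,"tz":0,"wx":0,"wy":0,"wz":0,"gripper":1},{"tx":-12,"ty":-5,"tz":0,"wx":0,"wy":0,"wz":0,"gripper":1},{"tx":-16,"ty":-5,"tz":0,"wx":0,"wy":0,"wz":0,"gripper":0.5}]'
python3 -m creep '[{"tx":-2,"ty":0,"tz":0,"wx":0,"wy":0,"wz":0,"gripper":-1},{"tx":-3,"ty":0,"tz":0,"wx":0,"wy":0,"wz":0,"gripper":-1},{"tx":-3,"ty":0,"tz":0,"wx":0,"wy":0,"wz":0,"gripper":-1}]'
python3 -c "
from h import *
from plant import *
to([508,9.3,220],-0.023)
for n in ['wrist','top']:
  c=capture(n); cv2.imwrite('pics/%s5.png'%n,c['frame'][:,:,::-1]);np.savez('/tmp/%s5.npz'%n,**c)
c=np.load('/tmp/wrist5.npz');P=cloud(c)
for u in (257,259,261,263): 
  v=[v for v in range(60,230) if 45<P[v,u,2]<62][-1]; print(u,v,P[v-3:v+3,u].round(1).tolist())
"
```

```text
time: 6.13
tool_pos: [502.8, -177.5, 197.3]
tcp_rot: [2.137, 1.569, 2.112]
contact_force: [1.5, 0.6, 1.0]
grip_width: 3.6
time: 6.38
tool_pos: [504.2, -177.8, 227.7]
tcp_rot: [-0.352, 1.567, -0.377]
contact_force: [0.8, 0.1, -0.3]
grip_width: 22.3
t 6.38 pos [ 504.2 -177.8  227.7] zyaw -0.0241 q6 -0.459 F [ 0.8  0.1 -0.3] M [-0.112  0.047 -0.017] w 22.3
txyz cm [ 0.75 18.71 -0.07] w [-0.001  0.004  0.001]
257 105 [[504.8, -114.4, 51.4], [504.8, -115.2, 53.1], [504.7, -116.1, 53.1], [504.7, -117.1, 52.2], [504.5, -120.6, 17.6], [504.5, -121.5, 19.7]]
259 105 [[506.7, -114.4, 52.4], [506.7, -115.2, 53.3], [506.7, -116.3, 51.9], [506.6, -117.3, 51.2], [506.6, -120.5, 19.4], [506.6, -121.6, 18.6]]
261 105 [[508.6, -114.4, 51.8], [508.6, -115.4, 51.9], [508.6, -116.2, 53.3], [508.6, -117.2, 52.1], [508.8, -120.7, 18.2], [508.7, -121.7, 17.7]]
263 105 [[510.6, -114.5, 51.8], [510.6, -115.4, 52.1], [510.5, -116.4, 51.8], [510.5, -117.3, 52.3], [510.9, -120.8, 17.6], [510.9, -121.8, 17.8]]
```

View pics/wrist5.png

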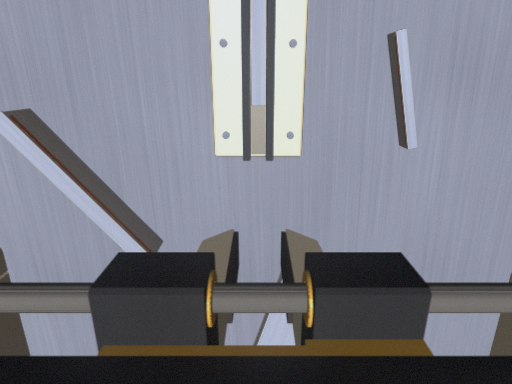

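The bar end shows at px (259,105) and the plate's open end at row 156. At home the bar end should be 60 mm from the y=-140 end of the holder, so I'll check that gap.

```bash
python3 -c "
from h import *
c=np.load('/tmp/wrist5.npz');g=c['frame'].astype(int)
print(g[150:162,230].tolist())
for v in (155.5,156.5): print(ray(c,230,v,10), ray(c,285,v,10))
print('bar',ray(c,259,105.5,52.5)); 
t=np.load('/tmp/top5.npz');cv2.imwrite('pics/top5z.png',cv2.resize(t['frame'][170:240,220:340,::-1],None,fx=6,fy=6,interpolation=cv2.INTER_CUBIC))
P=cloud(t); 
k=(P[...,2]>138)&(P[...,2]<150);k[:,:240]=0;k[:,265:]=0;k[:185]=0;k[210:]=0;print(P[k].mean(0),np.median(P[k],0),k.sum())
"
```

```text
[[228, 234, 221], [226, 231, 218], [226, 230, 216], [226, 232, 218], [227, 230, 215], [217, 209, 177], [141, 138, 134], [144, 147, 164], [148, 154, 171], [147, 151, 168], [148, 154, 171], [149, 153, 170]]
[ 472.10626663 -175.49925977   10.        ] [ 535.03308412 -177.05539372   10.        ]
[ 472.04646679 -176.66491303   10.        ] [ 535.03272392 -178.22306811   10.        ]
bar [ 506.62890095 -117.64483138   52.5       ]
[507.7042535    9.07245194 143.7273302 ] [507.47132887   8.88925231 143.79799552] 182
```

View pics/top5z.png

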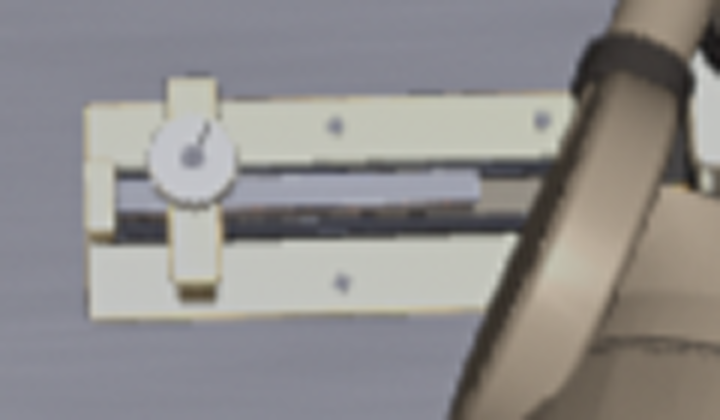

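The gap is 59.3 mm against the nominal 60, so the bar is home. Next I'll go above the knob with the jaw yaw near +1.3, which leaves room to turn clockwise.

```bash

python3 -m creep '[{"tx":0.2,"ty":18.7,"tz":-0.1,"wx":-1.32,"wy":0,"wz":0,"gripper":-1},{"tx":0.2,"ty":18.7,"tz":-0.1,"wx":-1.32,"wy":0,"wz":0,"gripper":-1},{"tx":0.2,"ty":18.7,"tz":-0.1,"wx":-1.32,"wy":0,"wz":0,"gripper":-1},{"tx":0.2,"ty":18.7,"tz":-0.1,"wx":-1.32,"wy":0,"wz":0,"gripper":-1},{"tx":0.2,"ty":18.7,"tz":-0.1,"wx":-1.32,"wy":0,"wz":0,"gripper":-1},{"tx":0.2,"ty":18.7,"tz":-0.1,"wx":-1.32,"wy":0,"wz":0,"gripper":-1},{"tx":0.2,"ty":18.7,"tz":-0.1,"wx":-1.32,"wy":0,"wz":0,"gripper":-1},{"tx":0.2,"ty":18.7,"tz":-0.1,"wx":-1.32,"wy":0,"wz":0,"gripper":-1}]'
python3 -c "
from h import *
to([507.7,9.2,200],1.3)"
```

```text
time: 7.15
tool_pos: [505.7, 10.8, 221.0]
tcp_rot: [1.996, 1.566, 2.98]
contact_force: [0.1, 0.9, -0.2]
grip_width: 84.2
t 7.15 pos [505.7  10.8 221. ] zyaw 0.9839 q6 -1.114 F [ 0.1  0.9 -0.2] M [ 0.041 -0.084  0.009] w 84.2
txyz cm [ 2.1  -0.26 -0.02] w [-0.316 -0.001 -0.005]
```

```bash

python3 -m creep '[{"tx":2,"ty":-0.2,"tz":0,"wx":-0.32,"wy":0,"wz":0,"gripper":-1},{"tx":2,"ty":-0.2,"tz":0,"wx":-0.32,"wy":0,"wz":0,"gripper":-1},{"tx":2,"ty":-0.2,"tz":0,"wx":-0.32,"wy":0,"wz":0,"gripper":-1},{"tx":2,"ty":-0.2,"tz":0,"wx":-0.32,"wy":0,"wz":0,"gripper":-1},{"tx":2,"ty":-0.2,"tz":0,"wx":-0.32,"wy":0,"wz":0,"gripper":-1}]'
python3 -c "
from h import *
from plant import *
to([507.7,9.2,116],1.3)
for n in ['wrist','scene']:
  c=capture(n); cv2.imwrite('pics/%s6.png'%n,c['frame'][:,:,::-1]);np.savez('/tmp/%s6.npz'%n,**c)
c=np.load('/tmp/wrist6.npz')
f,cx,cy,t,R=cam(c); p=R.T@(np.array([507.7,9.2,143.75])-t); print('knob top predicted px',p[0]/p[2]*f+cx,p[1]/p[2]*f+cy)
P=cloud(c); k=(P[...,2]>140)&(P[...,2]<148)&(np.hypot(P[...,0]-507,P[...,1]-9)<26); print(k.sum(),P[k].mean(0),cv2.minEnclosingCircle(P[k][:,:2].astype(np.float32)))
"
```

```text
time: 7.57
tool_pos: [507.7, 8.8, 201.8]
tcp_rot: [1.661, 1.567, 2.954]
contact_force: [0.3, -0.9, 1.5]
grip_width: 91.6
t 7.57 pos [507.7   8.8 201.8] zyaw 1.2935 q6 -1.427 F [ 0.3 -0.9  1.5] M [ 0.041 -0.014 -0.018] w 91.6
txyz cm [ 8.58 -0.02  0.04] w [-0.006 -0.    -0.004]
knob top predicted px 260.0866055436865 206.91208390835155
2011 [507.62161924   7.7901131  143.21272989] ((508.63916015625, 7.439445972442627), 19.0656681060791)
```

View pics/wrist6.png

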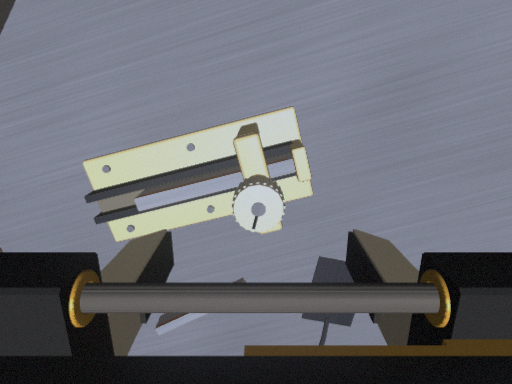

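The knob is at px (258,208), where it was predicted to be, centred between the fingers. Descending now.

```bash

python3 -m creep '[{"tx":3,"ty":0,"tz":0,"wx":0,"wy":0,"wz":0,"gripper":-1},{"tx":5,"ty":0,"tz":0,"wx":0,"wy":0,"wz":0,"gripper":-1},{"tx":7,"ty":0,"tz":0,"wx":0,"wy":0,"wz":0,"gripper":-1},{"tx":8,"ty":0,"tz":0,"wx":0,"wy":0,"wz":0,"gripper":-1},{"tx":8.5,"ty":0,"tz":0,"wx":0,"wy":0,"wz":0,"gripper":-1},{"tx":8.5,"ty":0,"tz":0,"wx":0,"wy":0,"wz":0,"gripper":-1}]'
python3 -m creep '[{"tx":0,"ty":0,"tz":0,"wx":0,"wy":0,"wz":0,"gripper":1},{"tx":0,"ty":0,"tz":0,"wx":0,"wy":0,"wz":0,"gripper":1},{"tx":0,"ty":0,"tz":0,"wx":0,"wy":0,"wz":0,"gripper":1},{"tx":0,"ty":0,"tz":0,"wx":0,"wy":0,"wz":0,"gripper":1},{"tx":0,"ty":0,"tz":0,"wx":0,"wy":0,"wz":0,"gripper":1},{"tx":0,"ty":0,"tz":0,"wx":0,"wy":0,"wz":0,"gripper":1},{"tx":0,"ty":0,"tz":0,"wx":0,"wy":0,"wz":0,"gripper":1},{"tx":0,"ty":0,"tz":0,"wx":0,"wy":0,"wz":0,"gripper":1}]'
python3 -c "
from h import *
to([507.7,9,116],1.3)"
```

```text
time: 8.17
tool_pos: [508.2, 8.8, 118.0]
tcp_rot: [1.624, 1.569, 2.919]
contact_force: [-0.0, 0.2, 0.2]
grip_width: 91.6
time: 8.83
tool_pos: [508.6, 8.7, 118.8]
tcp_rot: [-0.983, 1.571, 0.313]
contact_force: [0.4, -0.0, 0.3]
grip_width: 42.9
t 8.83 pos [508.6   8.7 118.8] zyaw 1.296 q6 -1.43 F [ 0.4 -0.   0.3] M [ 0.071 -0.029  0.026] w 42.9
txyz cm [0.28 0.09 0.  ] w [-0.004  0.     0.   ]
```

```bash

python3 -m creep '[{"tx":0.25,"ty":0,"tz":0,"wx":0,"wy":0,"wz":0,"gripper":1},{"tx":0.25,"ty":0,"tz":0,"wx":0,"wy":0,"wz":0,"gripper":1},{"tx":0.25,"ty":0,"tz":0,"wx":0,"wy":0,"wz":0,"gripper":1},{"tx":0.25,"ty":0,"tz":0,"wx":0,"wy":0,"wz":0,"gripper":1},{"tx":0.25,"ty":0,"tz":0,"wx":0,"wy":0,"wz":0,"gripper":1},{"tx":0.25,"ty":0,"tz":0,"wx":0,"wy":0,"wz":0,"gripper":1}]'
python3 -c "
from h import *
to([507.7,9,116],1.3)"
```

```text
time: 9.33
tool_pos: [508.7, 7.9, 116.5]
tcp_rot: [-2.524, 1.569, -1.228]
contact_force: [-2.1, -5.8, 3.8]
grip_width: 35.4
t 9.33 pos [508.7   7.9 116.5] zyaw 1.2961 q6 -1.43 F [-2.1 -5.8  3.8] M [-0.837  0.293  0.02 ] w 35.4
txyz cm [0.05 0.13 0.08] w [-0.004 -0.001  0.001]
```

```bash

python3 -m creep '[{"tx":0.05,"ty":0,"tz":-0.1,"wx":0.1,"wy":0,"wz":0,"gripper":1},{"tx":0.1,"ty":0,"tz":-0.1,"wx":0.2,"wy":0,"wz":0,"gripper":1},{"tx":0.15,"ty":0,"tz":-0.1,"wx":0.3,"wy":0,"wz":0,"gripper":1},{"tx":0.2,"ty":0,"tz":-0.1,"wx":0.4,"wy":0,"wz":0,"gripper":1}]'
python3 -c "
from h import *
to([507.7,9,116],1.3)"
python3 -m creep '[{"tx":0.05,"ty":0,"tz":0,"wx":0.1,"wy":0,"wz":0,"gripper":1},{"tx":0.1,"ty":0,"tz":0,"wx":0.2,"wy":0,"wz":0,"gripper":1},{"tx":0.15,"ty":0,"tz":0,"wx":0.3,"wy":0,"wz":0,"gripper":1},{"tx":0.2,"ty":0,"tz":0,"wx":0.4,"wy":0,"wz":0,"gripper":1}]'
python3 -c "
from h import *
to([507.7,9,116],1.3)"
```

```text
time: 9.67
tool_pos: [508.6, 7.5, 114.5]
tcp_rot: [-1.367, 1.57, -0.476]
contact_force: [-1.3, -2.3, 3.9]
grip_width: 35.3
t 9.67 pos [508.6   7.5 114.5] zyaw 0.8914 q6 -1.027 F [-1.3 -2.3  3.9] M [-0.399  0.125  0.078] w 35.3
txyz cm [-0.15  0.16  0.06] w [-0.409 -0.     0.001]
time: 10.0
tool_pos: [508.5, 7.4, 112.5]
tcp_rot: [-1.348, 1.57, -0.857]
contact_force: [-1.8, -4.1, 5.0]
grip_width: 35.7
t 10.0 pos [508.5   7.4 112.5] zyaw 0.4915 q6 -0.627 F [-1.8 -4.1  5. ] M [-0.501  0.227  0.17 ] w 35.7
txyz cm [-0.35  0.17  0.01] w [-0.809 -0.     0.001]
```

```bash

python3 -m creep '[{"tx":0.03,"ty":0,"tz":0,"wx":0.06,"wy":0,"wz":0,"gripper":1},{"tx":0.06,"ty":0,"tz":0,"wx":0.12,"wy":0,"wz":0,"gripper":1}]' >/dev/null
python3 -c "
from h import *
to([507.7,9,116],1.3)"
python3 -m creep '[{"tx":0.03,"ty":0,"tz":0,"wx":0.05,"wy":0,"wz":0,"gripper":1},{"tx":0.05,"ty":0,"tz":0,"wx":0.1,"wy":0,"wz":0,"gripper":1}]'>/dev/null
python3 -c "
from h import *
from plant import *
to([507.7,9,116],1.3)
c=capture('wrist'); cv2.imwrite('pics/wrist7.png',c['frame'][:,:,::-1])
c=capture('scene'); cv2.imwrite('pics/scene7z.png',cv2.resize(c['frame'][150:250,170:290,::-1],None,fx=6,fy=6,interpolation=cv2.INTER_CUBIC))
to([507.7,9,116],1.3)
"
```

```text
t 10.17 pos [508.4   7.4 111.9] zyaw 0.3732 q6 -0.509 F [-2.  -2.4  4.9] M [-0.566  0.298  0.071] w 35.1
txyz cm [-0.41  0.18 -0.  ] w [-0.927 -0.     0.001]
t 10.33 pos [508.4   7.4 111.4] zyaw 0.2738 q6 -0.409 F [-1.6 -2.8  5. ] M [-0.587  0.334  0.198] w 35.4
txyz cm [-0.46  0.17 -0.02] w [-1.026e+00 -0.000e+00  1.000e-03]
t 10.43 pos [508.4   7.4 111.4] zyaw 0.2754 q6 -0.411 F [-1.6 -2.6  6.2] M [-0.682  0.285 -0.162] w 35.3
txyz cm [-0.46  0.17 -0.02] w [-1.025e+00 -0.000e+00  1.000e-03]
```

View pics/wrist7.png

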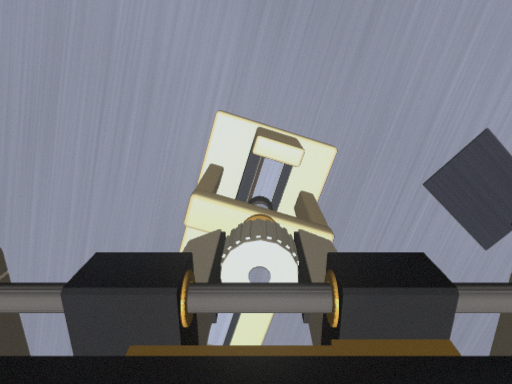

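View pics/scene7z.png

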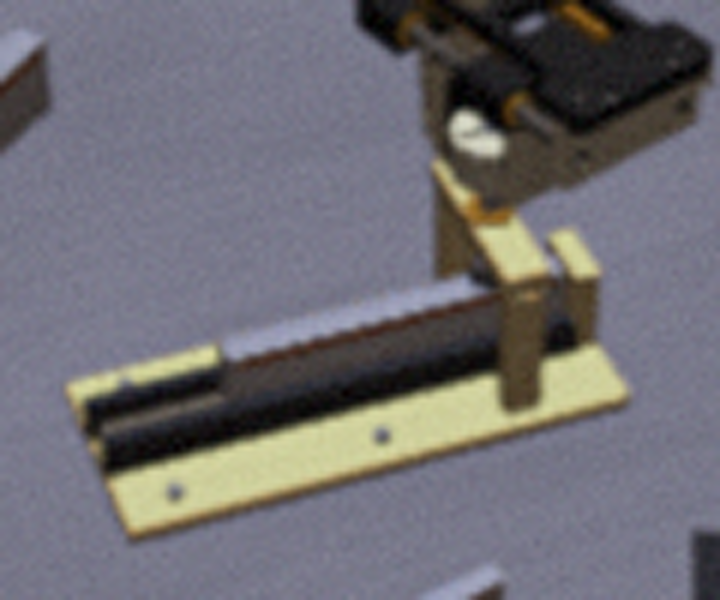

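The fingers hold the ribbed knob at px (260,265). The bar is still home in the scene view. From here I'll use small steps and also log joint-6 torque.

```bash
cat >> h.py <<'E'
def st():
    from plant import get_obs
    o=get_obs(); R=Ro.from_euler('xyz',o["tcp_rot"]).as_matrix()
    print("t %.2f yaw %.4f turned %.3f z %.1f Mz %.3f tau6 %.3f dq6 %.3f q6 %.4f w %.1f F"%(o["time"],np.arctan2(R[1,2],R[0,2]),1.296-np.arctan2(R[1,2],R[0,2]),o["tool_pos"][2],o["moment"][2],o["tau"][5],o["dq"][5],o["joint_positions"][5],o["grip_width"]),o["contact_force"].round(1))
E
S='python3 -c "from h import *;st()"'
eval $S
python3 -m creep '[{"tx":0.02,"ty":0,"tz":0,"wx":0.03,"wy":0,"wz":0,"gripper":1},{"tx":0.03,"ty":0,"tz":0,"wx":0.06,"wy":0,"wz":0,"gripper":1}]'>/dev/null; eval $S
python3 -m creep '[{"tx":0.02,"ty":0,"tz":0,"wx":0.03,"wy":0,"wz":0,"gripper":1},{"tx":0.03,"ty":0,"tz":0,"wx":0.06,"wy":0,"wz":0,"gripper":1}]'>/dev/null; eval $S
python3 -m creep '[{"tx":0.02,"ty":0,"tz":0,"wx":0.03,"wy":0,"wz":0,"gripper":1},{"tx":0.03,"ty":0,"tz":0,"wx":0.06,"wy":0,"wz":0,"gripper":1}]'>/dev/null; eval $S
```

```text
t 10.43 yaw 0.2754 turned 1.021 z 111.4 Mz -0.162 tau6 0.479 dq6 -0.057 q6 -0.4110 w 35.3 F [-1.6 -2.6  6.2]
t 10.60 yaw 0.2167 turned 1.079 z 111.1 Mz 0.084 tau6 -0.408 dq6 0.361 q6 -0.3523 w 35.6 F [-2.6 -3.1  4.9]
t 10.77 yaw 0.1567 turned 1.139 z 110.8 Mz 0.185 tau6 -0.355 dq6 0.357 q6 -0.2922 w 34.8 F [-1.8 -3.2  5.8]
t 10.93 yaw 0.0966 turned 1.199 z 110.5 Mz 0.142 tau6 -0.355 dq6 0.357 q6 -0.2321 w 35.2 F [-2.  -3.6  5.2]
```

Joint-6 torque is clean, with a steady baseline of -0.355 at this rate. Near -0.43 would mean about 15 N, so I'll continue with identical steps.

```bash
S='python3 -c "from h import *;st()"'
python3 -m creep '[{"tx":0.02,"ty":0,"tz":0,"wx":0.03,"wy":0,"wz":0,"gripper":1},{"tx":0.03,"ty":0,"tz":0,"wx":0.06,"wy":0,"wz":0,"gripper":1}]'>/dev/null; eval $S
python3 -m creep '[{"tx":0.02,"ty":0,"tz":0,"wx":0.03,"wy":0,"wz":0,"gripper":1},{"tx":0.03,"ty":0,"tz":0,"wx":0.06,"wy":0,"wz":0,"gripper":1}]'>/dev/null; eval $S
```

```text
t 11.10 yaw 0.0366 turned 1.259 z 110.2 Mz 0.171 tau6 -0.356 dq6 0.358 q6 -0.1722 w 35.4 F [-2.1 -3.7  4.9]
t 11.27 yaw -0.0233 turned 1.319 z 109.9 Mz 0.122 tau6 -0.356 dq6 0.359 q6 -0.1122 w 35.3 F [-2.6 -4.5  5.1]
```

```bash
S='python3 -c "from h import *;st()"'
python3 -m creep '[{"tx":0.02,"ty":0,"tz":0,"wx":0.03,"wy":0,"wz":0,"gripper":1},{"tx":0.03,"ty":0,"tz":0,"wx":0.06,"wy":0,"wz":0,"gripper":1}]'>/dev/null; eval $S
```

```text
t 11.43 yaw -0.0833 turned 1.379 z 109.6 Mz 0.124 tau6 -0.356 dq6 0.357 q6 -0.0522 w 35.6 F [-2.7 -3.   5.3]
```

```bash
S='python3 -c "from h import *;st()"'
python3 -m creep '[{"tx":0.02,"ty":0,"tz":0,"wx":0.03,"wy":0,"wz":0,"gripper":1},{"tx":0.03,"ty":0,"tz":0,"wx":0.06,"wy":0,"wz":0,"gripper":1}]'>/dev/null; eval $S
```

```text
t 11.60 yaw -0.1432 turned 1.439 z 109.3 Mz 0.128 tau6 -0.336 dq6 0.358 q6 0.0078 w 35.3 F [-2.9 -3.4  6.3]
```

```bash
S='python3 -c "from h import *;st()"'
python3 -m creep '[{"tx":0.02,"ty":0,"tz":0,"wx":0.03,"wy":0,"wz":0,"gripper":1},{"tx":0.03,"ty":0,"tz":0,"wx":0.06,"wy":0,"wz":0,"gripper":1}]'>/dev/null; eval $S
```

```text
t 11.77 yaw -0.2032 turned 1.499 z 109.1 Mz 0.148 tau6 -0.310 dq6 0.356 q6 0.0678 w 35.4 F [-3.  -4.4  6.9]
```

Torque changed from 1.40 rad of turn, with a slope magnitude of about 0.5 Nm/rad. That equals the spec's press slope and matches the vision estimate of contact at 1.38–1.47. I'll take one more equal step and see whether it continues.

```bash
S='python3 -c "from h import *;st()"'
python3 -m creep '[{"tx":0.02,"ty":0,"tz":0,"wx":0.03,"wy":0,"wz":0,"gripper":1},{"tx":0.03,"ty":0,"tz":0,"wx":0.06,"wy":0,"wz":0,"gripper":1}]'>/dev/null; eval $S
```

```text
t 11.93 yaw -0.2631 turned 1.559 z 108.9 Mz 0.229 tau6 -0.285 dq6 0.357 q6 0.1277 w 35.3 F [-3.2 -4.3  6.6]
```

The trend continues: 0.071 Nm above baseline, about 14 N, and Mz has also risen to 0.23. Holding and checking before release.

```bash
S='python3 -c "from h import *;st()"'
python3 -m creep '[{"tx":0,"ty":0,"tz":0,"wx":0,"wy":0,"wz":0,"gripper":1},{"tx":0,"ty":0,"tz":0,"wx":0,"wy":0,"wz":0,"gripper":1},{"tx":0,"ty":0,"tz":0,"wx":0,"wy":0,"wz":0,"gripper":1}]'>/dev/null; eval $S
python3 -c "
from h import *
from plant import *
c=capture('wrist'); cv2.imwrite('pics/wrist8.png',c['frame'][:,:,::-1])
c=capture('scene'); cv2.imwrite('pics/scene8z.png',cv2.resize(c['frame'][150:250,170:290,::-1],None,fx=6,fy=6,interpolation=cv2.INTER_CUBIC))
"
```

```text
t 12.18 yaw -0.2621 turned 1.558 z 108.8 Mz -0.010 tau6 0.002 dq6 0.001 q6 0.1266 w 35.3 F [-2.7 -4.4  6.6]
```

View pics/wrist8.png

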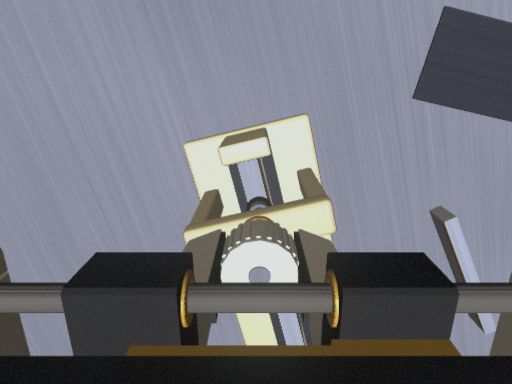

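View pics/scene8z.png

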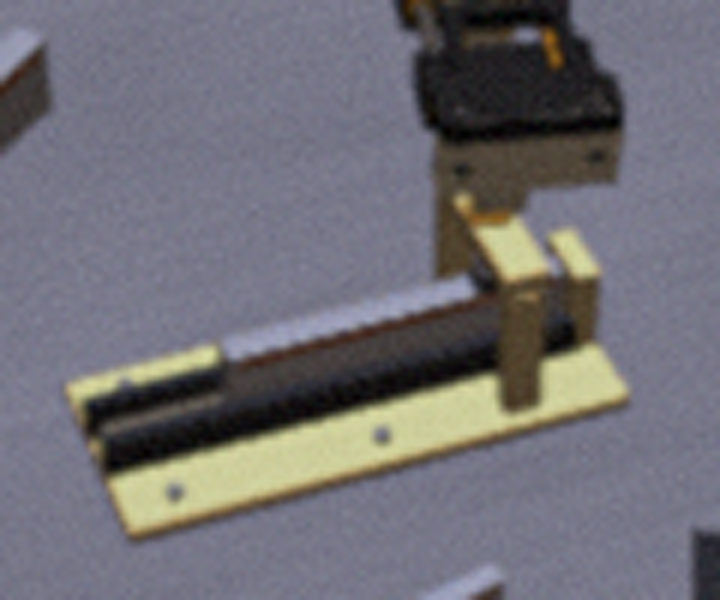

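The bar is still home (zoom px 222,355) and the knob is held. The readings are consistent with about 14–15 N, so I'll release and rise.

```bash

python3 -m creep '[{"tx":0,"ty":0,"tz":0,"wx":0,"wy":0,"wz":0,"gripper":-1},{"tx":0,"ty":0,"tz":0,"wx":0,"wy":0,"wz":0,"gripper":-1},{"tx":0,"ty":0,"tz":0,"wx":0,"wy":0,"wz":0,"gripper":-1},{"tx":0,"ty":0,"tz":0,"wx":0,"wy":0,"wz":0,"gripper":-1},{"tx":0,"ty":0,"tz":0,"wx":0,"wy":0,"wz":0,"gripper":-1},{"tx":0,"ty":0,"tz":0,"wx":0,"wy":0,"wz":0,"gripper":-1},{"tx":0,"ty":0,"tz":0,"wx":0,"wy":0,"wz":0,"gripper":-1},{"tx":0,"ty":0,"tz":0,"wx":0,"wy":0,"wz":0,"gripper":-1}]'
python3 -m creep '[{"tx":-1,"ty":0,"tz":0,"wx":0,"wy":0,"wz":0,"gripper":-1},{"tx":-3,"ty":0,"tz":0,"wx":0,"wy":0,"wz":0,"gripper":-1},{"tx":-6,"ty":0,"tz":0,"wx":0,"wy":0,"wz":0,"gripper":-1},{"tx":-9,"ty":0,"tz":0,"wx":0,"wy":0,"wz":0,"gripper":-1},{"tx":-11,"ty":0,"tz":0,"wx":0,"wy":0,"wz":0,"gripper":-1},{"tx":-11,"ty":0,"tz":0,"wx":0,"wy":0,"wz":0,"gripper":-1}]'
python3 -m creep '[{"tx":0,"ty":-4,"tz":0,"wx":0,"wy":0,"wz":0,"gripper":-1},{"tx":0,"ty":-8,"tz":0,"wx":0,"wy":0,"wz":0,"gripper":-1},{"tx":0,"ty":-12,"tz":0,"wx":0,"wy":0,"wz":0,"gripper":-1},{"tx":0,"ty":-16,"tz":0,"wx":0,"wy":0,"wz":0,"gripper":-1},{"tx":0,"ty":-19,"tz":0,"wx":0,"wy":0,"wz":0,"gripper":-1},{"tx":0,"ty":-19,"tz":0,"wx":0,"wy":0,"wz":0,"gripper":-1},{"tx":0,"ty":-19,"tz":0,"wx":0,"wy":0,"wz":0,"gripper":-1}]'
python3 -c "
from h import *
from plant import *
for n in ['wrist','scene','top']:
  c=capture(n); cv2.imwrite('pics/%s9.png'%n,c['frame'][:,:,::-1]);np.savez('/tmp/%s9.npz'%n,**c)
t=np.load('/tmp/top9.npz')
a=np.vstack([cv2.resize(np.load('/tmp/top%d.npz'%i)['frame'][175:228,225:330,::-1],None,fx=5,fy=5,interpolation=cv2.INTER_CUBIC) for i in (0,9)]); cv2.imwrite('pics/top9z.png',a); print(a.shape)
P=cloud(t); k=(P[...,2]>125)&(P[...,2]<150);k[:,:240]=0;k[:,265:]=0;k[:185]=0;k[210:]=0;print('knob',np.median(P[k],0),k.sum())
c=np.load('/tmp/wrist9.npz');P=cloud(c);k=(P[...,2]>45)&(P[...,2]<60)&(abs(P[...,0]-506)<9)&(P[...,1]<-20);print('bar min y',np.percentile(P[k][:,1],[0,1]),k.sum(),'knob',np.median(P[(P[...,2]>128)&(P[...,2]<142)&(np.hypot(P[...,0]-507,P[...,1]-9)<22)],0))
st()
"
```

```text
time: 12.95
tool_pos: [508.3, 7.8, 108.4]
tcp_rot: [2.009, 1.571, 1.745]
contact_force: [-0.3, -0.6, 0.7]
grip_width: 84.0
time: 13.45
tool_pos: [510.6, 7.6, 223.8]
tcp_rot: [0.146, 1.561, -0.118]
contact_force: [0.8, 0.1, 0.9]
grip_width: 91.7
time: 14.03
tool_pos: [458.1, -176.8, 218.3]
tcp_rot: [2.327, 1.57, 2.06]
contact_force: [0.7, 0.4, -0.9]
grip_width: 92.2
(530, 525, 3)
knob [507.2560271    9.03091635 136.07702531] 186
bar min y [-117.47025291 -116.35932583] 1586 knob [nan nan nan]
t 14.18 yaw -0.2630 turned 1.559 z 218.4 Mz 0.014 tau6 0.004 dq6 -0.003 q6 -0.2573 w 92.0 F [ 0.1 -0.6 -0.4]
  return _methods._mean(a, axis=axis, dtype=dtype,
  ret = um.true_divide(
```

View pics/top9z.png

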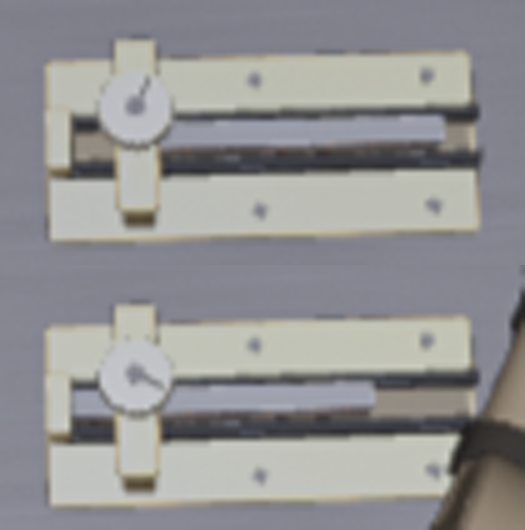

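View pics/wrist9.png

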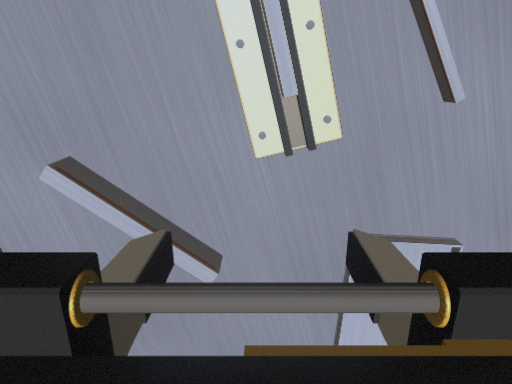

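View pics/scene9.png

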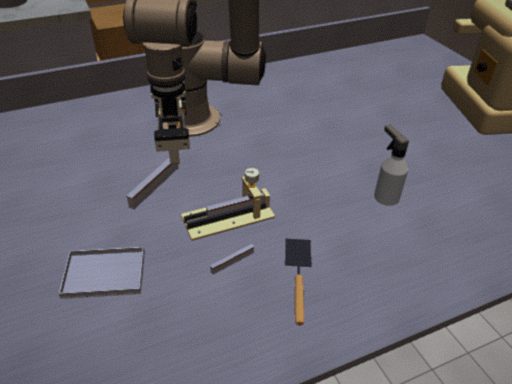

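The knob mark turned about 88° (1.54 rad) and the knob sank 7.7 mm, both matching the 1.56 rad commanded. The bar end is unchanged at y = -117.4, and the tray, spatula and spray bottle look undisturbed. Handing in.

```bash
python3 -c "
from plant import *
print(close_job())"
```

```text
the job is handed in; nothing more can be done
None
```

I slid the bar home, clamped it at an estimated 14–15 N, let go, and handed the job in after about 14 s. No verdict was reported.

- **Bar:** I pushed its end with closed fingers until it stalled at about 8 N. Its end then sat 59.3 mm from the holder's open end (60 nominal), and it was unchanged after clamping.
- **Clamp:** I turned the knob 1.56 rad clockwise. The knob mark (about 88°) and its 7.7 mm drop agree with that. Contact began about 1.40 rad into the turn, as joint-6 torque showed, and vision had predicted 1.38–1.47.
- **Uncertainty in the press:** The press is inferred, not measured directly. It assumes the joint-6 torque change of 0.5 N m/rad is the clamp loading, which matches the given figure. That change ran opposite to the sign I first expected, which I put down to the arm braking at the end of each step. The wrist moment was too noisy to do more than weakly support it.
- **Failed check:** The last wrist-camera check of the knob height found nothing because the knob was out of view. The top camera covered that.
- **Other objects:** The tray, spatula and spray bottle look unmoved, and the gripper is clear of everything.

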